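Change the boring tool on the bench lathe

TASK

Change the tool on the bench lathe. Throw its isolator (yellow box, red handle) fully to off; with it off, lay the blue-banded boring tool down in the slot of the tool post, cutting end towards the chuck and blue band centred in the gap between the two blocks, and flip the clamp over so that it holds the shank; then throw the isolator back to on. Leave the grey isolator (it stays off), the orange-banded tool and everything else on the bench where they are.

Things in the scene. Friction and masses are not known exactly. Their poses are not given: they have to be found in the camera images.
- isolator (a joint): angle of the lathe isolator's red handle: 0 = off (leaning 0.45 rad to the -y side of its box, the white dot), 0.9 = on (leaning 0.45 rad to the +y side, the green dot). An over-centre spring (about 0.3 N m, 4 N at the handle's end) snaps it to the nearer end once past upright (0.45) and holds it there. It starts on.
- isolator_pivot (a point): point on the hinge axis of the lathe isolator, 80 mm above the bench, over the middle of its fixed yellow box (80 mm in x, 100 mm in y, 70 mm high, with an 80 mm high black plinth in the middle; bolted down). Axes are the box's: the hinge axis is x, the handle swings in the y-z plane, z up.
- isolator_tip (a point): end of the lathe isolator's handle, 95 mm from the hinge axis. The handle is a flat bar 28 mm wide (along the box's x) and 14 mm thick; the red grip is its outer 55 mm.
- polisher (a joint): angle of the black handle of the other isolator (grey box), same build and meaning as the lathe's; off (0), to be left off.
- polisher_pivot (a point): hinge point of the grey isolator, 80 mm above the bench, same size and axes as the yellow one. The two boxes stand side by side, either one left.
- polisher_tip (a point): end of the grey isolator's black handle, 95 mm from its hinge axis.
- borer_mid (a point): centre of the shank at the blue band of the boring tool that is to be fitted: bright steel bar 24 mm wide and 24 mm high, lying on the bench (this point 12 mm up). x points to the cutting end, z up. Plain shank from 75 mm behind this point to 60 mm ahead; then a head 34 mm wide and 24 mm high to 82 mm, and a brass-coloured cutter to 90 mm. The blue band is 40 mm long, centred here. About 0.45 kg.
- borer_tip (a point): end of that tool's cutter, 90 mm ahead of borer_mid.
- spare_mid (a point): same point on the spare tool, dark steel with an orange band, otherwise of the same shape; not to be moved. The two lie side by side, either one left.
- post_seat (a point): where borer_mid belongs when the tool is fully down and centred in the tool post, 107 mm above the bench. y runs along the slot, towards the chuck (the tool's x must point along it); x is across, z up. Slot 28 mm wide, its floor 12 mm below this point, in two blocks that span 30 to 54 mm from this point along +y and -y; between them an open gap 60 mm long, its bottom 36 mm below.
- post_front (a point): top of the slot's mouth at the middle of the block nearer the chuck, 42 mm from post_seat along y and 14 mm above it. The blocks are 62 mm wide across; flared lips guide the shank in, the mouth is about 40 mm wide. The post stands on the carriage, which may be anywhere along the bed and does not yield under 80 N; its handwheel reaches 90 mm to -x, low down.
- chuck_face (a point): centre of the front face of the lathe's chuck (80 mm diameter, level with the seated tool; headstock behind it 165 mm high), at least 115 mm from post_seat. Axes as post_seat's.
- clamp (a joint): angle of the clamp arm: 0 = level, about 0.12 = closed on the tool's shank, 2.0 = open, leaning back 0.43 rad away from the post (it starts there). An over-centre spring (about 0.5 N m) throws it to the nearer end once past 1.0; past that it falls shut by itself.
- clamp_hinge (a point): point on the clamp's hinge axis, 110 mm from post_seat along its -y and 26 mm above it, axes as post_seat's. The arm swings in the y-z plane about x, up and over from open (leaning to -y) to closed (lying along +y over the shank's rear end, its brass pad 48 mm from the hinge). The hinge bracket is 42 mm wide and 12 mm higher than the hinge.
- clamp_knob (a point): centre of the black ball (28 mm diameter) at the end of the clamp arm, 101 mm from the hinge axis. The arm is a bar 16 mm wide (along x) and 12 mm thick.
- oiler: copper oil can, 52 mm diameter, 120 mm high, origin under its base; stands in front of the lathe.
- sparechuck: spare chuck, aluminium disc 80 mm diameter, 48 mm high, origin under its base; between the robot and the oil can.
- brush: wooden brush, about 190 mm long and under 25 mm high, lying near the robot's left.
- screwdriver: screwdriver, about 200 mm long, lying behind the lathe.
- spanner: steel spanner, about 180 mm long, lying behind the lathe.
- jar: jar, 64 mm diameter, 80 mm high, at the right, origin under its base.
Things that resemble listed ones, but are neither listed nor needed, are in the scene too. Of the things that look like the part that bears polisher, take the one that is nearest to the robot's base at the start.

How it is judged:
By the outcome, as a careful person would: the job done as asked, in the order asked, and still so for the second after the job is handed in, with the robot touching nothing.
It also fails if it takes over 72 s, if anything falls off the work surface, if the arm or the gripper's body presses on something with over 40 N, if the wrist force passes 120 N, or if a joint passes its speed limit or range.

ROBOT

A 6-joint arm with a two-finger parallel gripper is mounted at the origin on the work surface. World frame = base frame: x ahead of the robot, y to its left, z up, the work surface at z = 0. Lengths are in m, angles in rad, forces in N, time in s.
With the tool pointing down it reaches from about 0.425 to 0.95 m from the base axis. Payload 3.5 kg.
Tool frame: the origin (TCP) lies on the centre line of the jaws, within the pads' length; the fingertips stand 8 mm ahead of it and the grasp point (between the pads) lies 11 mm behind it; z points along the fingers, y is the line along which they close (so a half turn about z gives the same grasp; the last joint's range is limited). The gripper opens to 85 mm and grips with 20 to 120 N. Pads are 22 mm wide; open, the fingers measure 114 mm over their backs; the gripper's body (76 mm by 85 mm) begins 54 mm behind the grasp point. The pads swing forward as they close: fully open they stand 13 mm farther back than shut.
Start: joints at [-1.371, 0.286, 1.577, -0, 1.279, -0.15], TCP at [0.231, -0.634, 0.239] pointing down, gripper open.
Joint ranges: [-2.77, 2.77], [-0.9, 2.22], [0.21, 2.48], [-1.53, 4.67], [0.24, 2.81], [-2.84, 2.84]. Speed limits (rad/s): [2.79, 2.79, 3.14, 3.14, 3.14, 3.14].

INTERFACE

Orientations are given as a unit quaternion [x, y, z, w].
In Python, from plant import ctrl gives the robot as it stands. The module is installed in compiled form; this text tells all that it offers.
- The arm moves only by the tool send_rows, never from a script. Its argument "steps" is a list of rows, each a list of 5 numbers: the shift along the tool's x, y, z in m, then the turn about the tool's z in degrees, then the opening, from -1 (shut) to 1 (fully open). A call has 1 to 12 rows; each row is the pose to reach, as a shift and turn from the pose commanded when the call began, along the tool's axes at that moment; what a row does not reach only later rows make up. A row lasts 1/10 s, in which the tool goes at most 50 mm and 8.59 degrees, less where a joint would pass 70% of its speed; a pose out of reach is approached as far as the arm can. A call with a gripper value outside its range is refused whole. The fingers move at their own pace and stop on an object; "squeeze" is the grip in N (left out, the last holds). Time passes only in rows, so rows that repeat a pose let the fingers close. It gives the time, the measured TCP pose, the force, the opening and the grip force at its end, in the units of the state.
- ctrl.get_state(): the state, without advancing time (a new reading comes with each control period).
- ctrl.read_camera(name): name is "side" or "top" or "wrist"; returns the picture (420x560x3 uint8, red, green, blue); there is no depth.
- ctrl.calibration(name): a dict with "intrinsics" (3x3 intrinsics, pixels), "extrinsics" (4x4, takes a point from world to camera coordinates); the wrist camera has in their place "tool_from_camera" (4x4, takes a point from camera to tool coordinates, whose origin is the TCP and whose axes are the flange's). Camera axes: x right, y up, looking along -z (the intrinsics and any distortion apply to the point x, -y, -z); pixel columns grow to the right and rows downward; lengths in m; the calibration is good to about 2 mm. A picture is of the moment at which its call begins: read the wrist's pose just before it. calibration takes no time and is no camera call.
- ctrl.sign_off(): hands the job in; it is judged then, once.
The state is a dict: "time": time; "qpos": joint angles; "dq": joint speeds; "joint_efforts": joint torques, N m; "eef_pos": TCP position; "tcp_rot": TCP orientation; "contact_force": force on the tool from outside, world axes, zero at the start; "wrist_torque": the same for the moment, N m; "opening": opening from 0.0 (shut) to 1.0 (fully open); "finger_force": force on a finger pad.
Only numpy, scipy, OpenCV 4.12 (cv2) and the standard library are available. Lean on these libraries where they do the work, as an engineer would, in place of code of your own. Each camera call takes 0.05 s, during which the arm holds its last target. There are 200 camera calls.

## Working session

There is one attempt and no reset: what is moved stays moved. The work goes in short steps, Python scripts to look and compute and a tool call to move; the robot and the scene stay as the last step left them, time stands still between calls to the robot, and variables do not carry over. Pictures are saved under pics/ and viewed, at most 10 in all, crops included, and the job is handed in when it is done.

Besides the shell and the picture viewer there is one more tool, called after "Call:" in YAML: its name, and indented under it one key for each argument. send_rows: Moves the arm, as the interface text tells. Its arguments: {"type":"object","properties":{"steps":{"type":"array","items":{"type":"array","items":{"type":"number"}}},"squeeze":{"type":"number"}},"required":["steps"]}

```bash
mkdir -p pics; python3 - <<'E'
from plant import ctrl
import cv2,numpy as np
for n in("top","side"):
    im=ctrl.read_camera(n); cv2.imwrite(f"pics/{n}0.png",cv2.cvtColor(im,cv2.COLOR_RGB2BGR))
    c=ctrl.calibration(n); print(n,{k:np.round(np.array(v),4).tolist() if not isinstance(v,str) else v for k,v in c.items()})
print(ctrl.calibration("wrist")); print(ctrl.get_state())
E
```

```text
top {'intrinsics': [[539.9295, 0.0, 274.0459], [0.0, 539.9295, 205.6342], [0.0, 0.0, 1.0]], 'extrinsics': [[0.0143, -0.9998, -0.0124, 0.0912], [0.9967, 0.0133, 0.0806, -0.5244], [-0.0805, -0.0135, 0.9967, -1.8073], [0.0, 0.0, 0.0, 1.0]]}
side {'intrinsics': [[436.7703, 0.0, 278.1346], [0.0, 436.7703, 213.6345], [0.0, 0.0, 1.0]], 'extrinsics': [[-0.738, -0.6746, -0.0156, 0.4732], [0.3293, -0.3803, 0.8643, -0.2699], [-0.589, 0.6327, 0.5028, -1.1523], [0.0, 0.0, 0.0, 1.0]]}
{'intrinsics': array([[342.98062919,   0.        , 280.201445  ],
       [  0.        , 342.98062919, 212.07079289],
       [  0.        ,   0.        ,   1.        ]]), 'tool_from_camera': array([[-2.46276123e-04,  9.50343847e-01,  3.11201723e-01,
         8.04020245e-02],
       [ 9.99999821e-01,  6.42914577e-05,  5.95038762e-04,
        -7.10689966e-04],
       [ 5.45483814e-04,  3.11201814e-01, -9.50343692e-01,
        -1.34862329e-01],
       [ 0.00000000e+00,  0.00000000e+00,  0.00000000e+00,
         1.00000000e+00]])}
{'time': 0.1, 'qpos': array([-1.37100754e+00,  2.87111220e-01,  1.57803832e+00, -2.30858818e-05,
        1.27859617e+00, -1.50016260e-01]), 'dq': array([ 0.00162946, -0.00104572, -0.00193534, -0.00163782, -0.00062704,
        0.0010578 ]), 'joint_efforts': array([ 9.30795832e-04, -4.07298160e+01, -2.93698454e+01, -1.28195820e-04,
        3.41523373e-03,  9.05354426e-06]), 'eef_pos': array([ 0.2312285 , -0.63354272,  0.23805853]), 'tcp_rot': array([ 9.84742354e-01,  1.74015334e-01, -3.78346645e-05, -1.07592027e-03]), 'contact_force': array([ 0.22115439,  0.20154099, -0.01756535]), 'wrist_torque': array([-0.05258212,  0.04358856,  0.00324538]), 'finger_force': 0.0, 'opening': 0.9997258360868319}
```

View pics/top0.png

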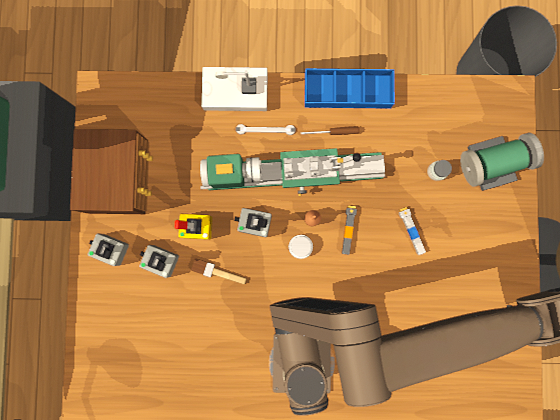

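View pics/side0.png

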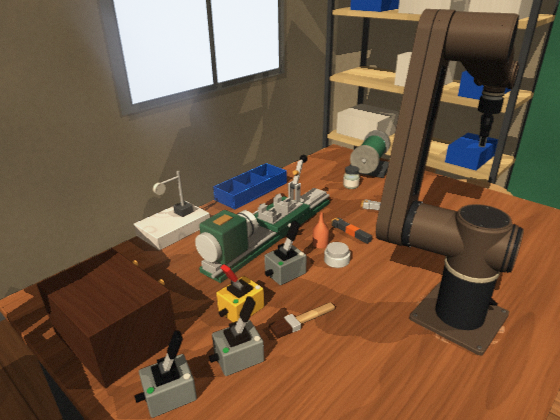

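The top view shows the yellow isolator at about (193,226), the nearest grey one at (254,221), the orange-band tool at (348,230), the blue-band tool at (411,231), the lathe along row 167 with its chuck at about x=255, the post at (315,165) and the knob at (357,157). The side view agrees with this.

```bash
cat > h.py <<'E'
from plant import ctrl
import cv2,numpy as np
from scipy.spatial.transform import Rotation as R
def shot(n):
    s=ctrl.get_state(); im=ctrl.read_camera(n); c=ctrl.calibration(n); K=np.array(c["intrinsics"])
    if n=="wrist":
        T=np.eye(4); T[:3,:3]=R.from_quat(s["tcp_rot"]).as_matrix(); T[:3,3]=s["eef_pos"]; M=T@c["tool_from_camera"]
    else: M=np.linalg.inv(c["extrinsics"])
    return im,K,M
def ray(K,M,px):
    p=np.linalg.inv(K)@[px[0],px[1],1]; d=M[:3,:3]@(p*[1,-1,-1]); return M[:3,3],d/np.linalg.norm(d)
def onz(K,M,px,z):
    o,d=ray(K,M,px); return o+d*(z-o[2])/d[2]
def cross(r1,r2):
    (o1,d1),(o2,d2)=r1,r2; A=np.stack([d1,-d2],1); t=np.linalg.lstsq(A,o2-o1,rcond=None)[0]
    a,b=o1+t[0]*d1,o2+t[1]*d2; return (a+b)/2,np.linalg.norm(a-b)
def blobs(im,lo,hi,amin=15):
    h=cv2.cvtColor(im,cv2.COLOR_RGB2HSV); m=cv2.inRange(h,np.array(lo),np.array(hi))
    n,l,st,c=cv2.connectedComponentsWithStats(m); return [(c[i].round(1).tolist(),int(st[i,4]),st[i,:4].tolist(),l==i) for i in range(1,n) if st[i,4]>=amin]
def save(n,im,crop=None,k=1):
    if crop: x,y,x2,y2=crop; im=im[y:y2,x:x2]
    cv2.imwrite(f"pics/{n}.png",cv2.cvtColor(cv2.resize(im,None,fx=k,fy=k,interpolation=cv2.INTER_CUBIC),cv2.COLOR_RGB2BGR))
def rect(m):
    c=max(cv2.findContours(m.astype(np.uint8),cv2.RETR_EXTERNAL,cv2.CHAIN_APPROX_NONE)[0],key=len); return cv2.minAreaRect(c)
E
python3 - <<'E'
from h import *
im,K,M=shot("top"); save("topc",im,(180,140,440,270),3)
for nm,lo,hi,z in[("yel",(22,150,120),(35,255,255),.07),("red",(0,180,90),(6,255,255),.16),("blue",(100,120,80),(125,255,255),.024),("white",(0,0,200),(180,30,255),.024)]:
    for c,a,b,m in blobs(im,lo,hi): print(nm,c,a,b,onz(K,M,c,z).round(3))
for px,z in[((254,221),.07),((255,172),.107),((315,165),.12),((357,157),.22),((348,230),.024),((411,231),.024),((405,212),.024),((422,250),.024)]: print(px,onz(K,M,px,z).round(3))
E
```

```text
yel [196.2, 226.1] 442 [178, 214, 33, 25] [0.448 0.353 0.07 ]
red [180.1, 224.3] 84 [175, 220, 12, 9] [0.449 0.39  0.16 ]
blue [348.9, 87.9] 3450 [305, 68, 90, 40] [ 0.932 -0.153  0.024]
blue [413.0, 232.6] 90 [408, 227, 12, 12] [ 0.438 -0.37   0.024]
white [226.8, 90.7] 1670 [202, 67, 65, 40] [0.918 0.267 0.024]
white [252.0, 71.2] 224 [233, 67, 34, 10] [0.988 0.181 0.024]
white [264.0, 129.3] 215 [237, 125, 57, 10] [0.785 0.137 0.024]
white [314.6, 131.9] 35 [301, 131, 29, 3] [ 0.778 -0.037  0.024]
white [248.2, 169.4] 48 [246, 163, 5, 14] [0.645 0.188 0.024]
white [202.6, 172.0] 40 [200, 164, 6, 16] [0.635 0.343 0.024]
white [255.6, 170.7] 93 [252, 164, 8, 14] [0.641 0.163 0.024]
white [404.8, 212.3] 33 [399, 209, 11, 7] [ 0.506 -0.343  0.024]
white [263.6, 232.7] 23 [261, 229, 6, 7] [0.431 0.132 0.024]
white [298.3, 248.8] 174 [289, 235, 23, 23] [0.379 0.015 0.024]
white [307.0, 239.7] 16 [303, 238, 8, 5] [ 0.409 -0.014  0.024]
white [421.8, 250.1] 23 [418, 244, 8, 10] [ 0.38  -0.399  0.024]
white [105.8, 260.6] 51 [92, 256, 23, 10] [0.33  0.662 0.024]
white [208.9, 269.2] 69 [203, 263, 11, 14] [0.306 0.314 0.024]
white [157.3, 272.3] 54 [144, 268, 23, 9] [0.293 0.487 0.024]
(254, 221) [0.468 0.163 0.07 ]
(255, 172) [0.625 0.161 0.107]
(315, 165) [ 0.648 -0.033  0.12 ]
(357, 157) [ 0.659 -0.154  0.22 ]
(348, 230) [ 0.444 -0.152  0.024]
(411, 231) [ 0.444 -0.363  0.024]
(405, 212) [ 0.507 -0.343  0.024]
(422, 250) [ 0.38  -0.399  0.024]
```

View pics/topc.png

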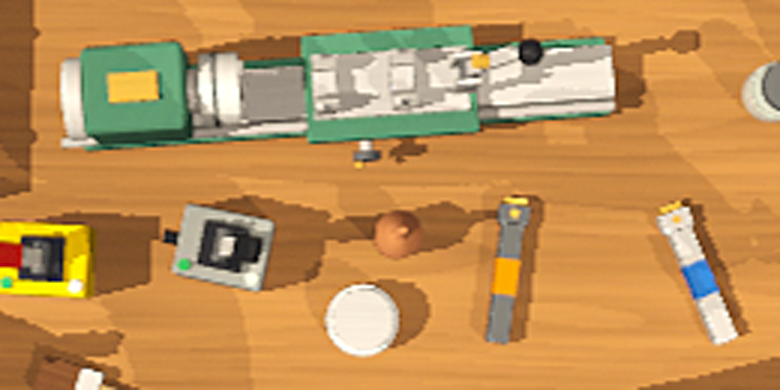

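The crop shows the borer with its head at about image (405,210) and its tail at (421,250). The post's blocks are at about (293,167) and (315,165), and the knob is at (357,157), leaning to -y. I'll go over the borer and take a wrist view.

```bash
cat >> h.py <<'E'
def go(*tg,show=True):
    s=ctrl.get_state(); r=R.from_quat(s["tcp_rot"]).as_matrix(); y0=np.degrees(np.arctan2(r[1,0],r[0,0]))
    print("t",round(s["time"],2),"at",s["eef_pos"].round(4),"yaw",round(y0,2),"F",s["contact_force"].round(1),"op",round(s["opening"],3),"q",s["qpos"].round(2))
    for p,yaw in tg:
        d=r.T@(np.array(p)-s["eef_pos"]); print(p,yaw,"->",d.round(4).tolist(),"turn",round((y0-yaw+180)%360-180,2))
E
python3 - <<'E'
from h import *
go(((.42,-.39,.26),24))
E
```

```text
t 0.15 at [ 0.2313 -0.6336  0.2382] yaw 20.04 F [-0.3 -0.3  0.1] op 1.004 q [-1.37  0.29  1.58 -0.    1.28 -0.15]
(0.42, -0.39, 0.26) 24 -> [0.2608, -0.1642, -0.0214] turn -3.96
```

Call:
send_rows:
  steps:
    - [0.044,-0.027,-0.004,-1,1]
    - [0.087,-0.055,-0.008,-2,1]
    - [0.13,-0.082,-0.012,-3,1]
    - [0.174,-0.11,-0.016,-4,1]
    - [0.217,-0.137,-0.02,-4,1]
    - [0.26,-0.164,-0.022,-4,1]
    - [0.26,-0.164,-0.022,-4,1]
    - [0.26,-0.164,-0.022,-4,1]
    - [0.26,-0.164,-0.022,-4,1]

```text
time: 1.05
eef_pos: [0.4189, -0.3916, 0.261]
tcp_rot: [0.978, 0.208, -0.0, -0.0]
contact_force: [-0.1, -0.1, 0.0]
opening: 1.0
finger_force: 0.0
```

```bash
python3 - <<'E'
from h import *
go(((.57,-.05,.36),90),((.43,-.37,.36),24))
im,K,M=shot("wrist"); save("w1",im)
for c,a,b,m in blobs(im,(100,120,80),(125,255,255),200): print(c,a,b,onz(K,M,c,.024).round(4)); print(rect(m)); print([onz(K,M,p,.024)[:2].round(4).tolist() for p in cv2.boxPoints(rect(m))])
E
```

```text
t 1.05 at [ 0.4189 -0.3916  0.261 ] yaw 24.03 F [-0.1 -0.1  0. ] op 1.0 q [-0.93  0.05  1.81 -0.    1.29  0.22]
(0.57, -0.05, 0.36) 90 -> [0.277, -0.2504, -0.0992] turn -65.97
(0.43, -0.37, 0.36) 24 -> [0.0189, -0.0152, -0.099] turn 0.03
[270.6, 151.0] 796 [260, 133, 23, 37] [ 0.4397 -0.3699  0.024 ]
((271.0, 151.0), (36.0, 22.0), 90.0)
[[0.4525, -0.3521], [0.462, -0.3734], [0.4268, -0.3892], [0.4169, -0.3671]]
```

View pics/w1.png

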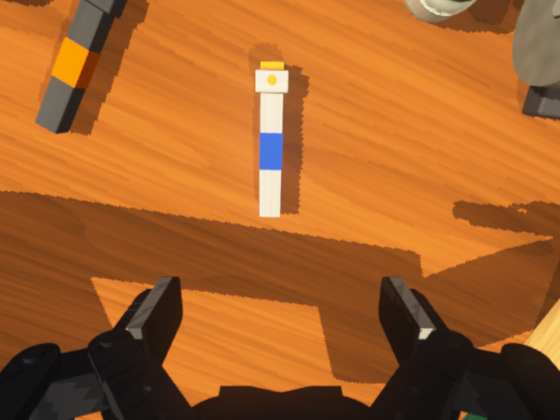

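The wrist view shows the borer upright in the image: tail at (270,216), blue band at (271,151), cutter at (272,63). The next view is over the lathe.

Call:
send_rows:
  steps:
    - [0.03,-0.025,-0.03,-8,1]
    - [0.06,-0.05,-0.06,-16,1]
    - [0.09,-0.08,-0.09,-24,1]
    - [0.12,-0.11,-0.1,-32,1]
    - [0.15,-0.135,-0.1,-40,1]
    - [0.18,-0.16,-0.1,-48,1]
    - [0.21,-0.19,-0.1,-56,1]
    - [0.245,-0.22,-0.1,-63,1]
    - [0.277,-0.25,-0.1,-66,1]
    - [0.277,-0.25,-0.1,-66,1]
    - [0.277,-0.25,-0.1,-66,1]
    - [0.277,-0.25,-0.1,-66,1]

```text
time: 2.3
eef_pos: [0.5703, -0.0516, 0.361]
tcp_rot: [0.708, 0.706, -0.0, -0.0]
contact_force: [0.1, -1.1, 0.2]
opening: 1.002
finger_force: 0.0
```

```bash
python3 - <<'E'
from h import *
go(((.45,.30,.32),90))
im,K,M=shot("wrist"); save("w2",im)
E
```

```text
t 2.3 at [ 0.5703 -0.0516  0.361 ] yaw 89.89 F [ 0.1 -1.1  0.2] op 1.002 q [-0.27 -0.01  1.68 -0.    1.47 -0.27]
(0.45, 0.3, 0.32) 90 -> [0.3514, -0.121, 0.0409] turn -0.11
```

View pics/w2.png

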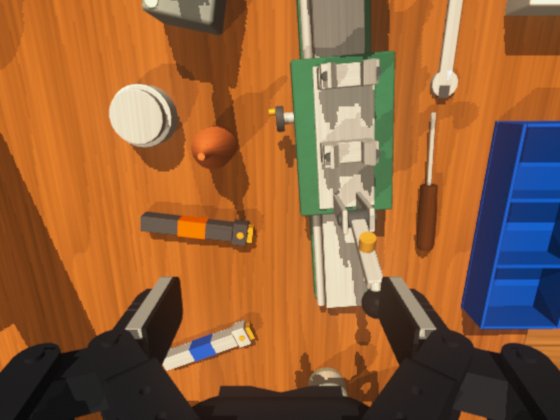

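The wrist view shows the post's blocks at about (350,75) and (350,155), the clamp bracket at (355,215), the brass pad at (368,241) and the knob at (375,303). Next is the isolator.

Call:
send_rows:
  steps:
    - [0.045,-0.015,0.005,0,0]
    - [0.09,-0.03,0.01,0,-1]
    - [0.135,-0.045,0.015,0,-1]
    - [0.18,-0.06,0.02,0,-1]
    - [0.225,-0.075,0.025,0,-1]
    - [0.27,-0.09,0.03,0,-1]
    - [0.315,-0.105,0.035,0,-1]
    - [0.35,-0.12,0.04,0,-1]
    - [0.35,-0.12,0.04,0,-1]
    - [0.35,-0.12,0.04,0,-1]

```text
time: 3.35
eef_pos: [0.4505, 0.2994, 0.3213]
tcp_rot: [0.707, 0.707, -0.0, 0.0]
contact_force: [0.6, -0.5, 0.2]
opening: 0.001
finger_force: 0.0
```

```bash
python3 - <<'E'
from h import *
go(((.45,.45,.135),90))
im,K,M=shot("wrist"); save("w3",im)
for nm,lo,hi,z in[("yel",(22,150,100),(35,255,255),.07),("red",(0,180,90),(6,255,255),.166)]:
    for c,a,b,m in blobs(im,lo,hi,300):
        print(nm,c,a,b,onz(K,M,c,z).round(4),[(p.round().tolist(),onz(K,M,p,z)[:2].round(4).tolist()) for p in cv2.boxPoints(rect(m))])
E
```

```text
t 3.35 at [0.4505 0.2994 0.3213] yaw 90.03 F [ 0.6 -0.5  0.2] op 0.001 q [ 0.4  -0.06  1.81 -0.    1.4   0.4 ]
(0.45, 0.45, 0.135) 90 -> [0.1507, -0.0005, 0.1861] turn 0.03
yel [254.8, 118.7] 1561 [243, 66, 43, 95] [0.423  0.3606 0.07  ] [([243.0, 66.0], [0.412, 0.4135]), ([285.0, 66.0], [0.4556, 0.4135]), ([285.0, 160.0], [0.4561, 0.3156]), ([243.0, 160.0], [0.4087, 0.3156])]
yel [307.9, 102.5] 1006 [297, 68, 21, 88] [0.4803 0.3774 0.07  ] [([293.0, 154.0], [0.4647, 0.3225]), ([298.0, 68.0], [0.4692, 0.4119]), ([317.0, 69.0], [0.4891, 0.4107]), ([312.0, 155.0], [0.4862, 0.3212])]
yel [474.6, 242.0] 1649 [456, 215, 39, 55] [0.6876 0.2155 0.07  ] [([456.0, 269.0], [0.6704, 0.1789]), ([461.0, 212.0], [0.6646, 0.2538]), ([494.0, 215.0], [0.7047, 0.2501]), ([489.0, 272.0], [0.7129, 0.1747])]
red [279.0, 77.7] 999 [264, 61, 34, 41] [0.4498 0.3967 0.166 ] [([263.0, 61.0], [0.4377, 0.4085]), ([297.0, 60.0], [0.4636, 0.4095]), ([298.0, 100.0], [0.4653, 0.3802]), ([265.0, 101.0], [0.4386, 0.3792])]
```

View pics/w3.png

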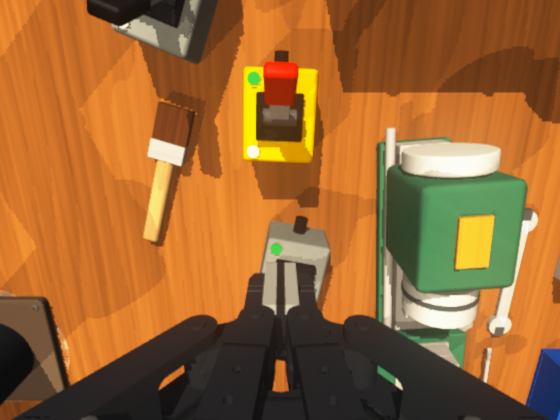

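The box spans x 0.411–0.489 and y 0.314–0.414, so its pivot is at (0.450, 0.364). The red handle leans to +y at pixel (280,80). I'll push it off from the +y side.

Call:
send_rows:
  steps:
    - [0.05,0,0,0,-1]
    - [0.1,0,0,0,-1]
    - [0.15,0,0.01,0,-1]
    - [0.155,0,0.06,0,-1]
    - [0.155,0,0.11,0,-1]
    - [0.155,0,0.16,0,-1]
    - [0.155,0,0.186,0,-1]
    - [0.155,0,0.186,0,-1]
    - [0.155,0,0.186,0,-1]

```text
time: 4.3
eef_pos: [0.4519, 0.4541, 0.1362]
tcp_rot: [0.708, 0.706, 0.0, 0.0]
contact_force: [0.1, -0.3, 0.1]
opening: -0.0
finger_force: 0.0
```

Call:
send_rows:
  steps:
    - [-0.02,0,0,0,-1]
    - [-0.035,0,0,0,-1]
    - [-0.05,0,0,0,-1]
    - [-0.065,0,0,0,-1]
    - [-0.08,0,0,0,-1]
    - [-0.09,0,0,0,-1]
    - [-0.1,0,0,0,-1]
    - [-0.1,0,0,0,-1]
    - [-0.095,0,-0.04,0,-1]
    - [-0.095,0,-0.09,0,-1]
    - [-0.095,0,-0.14,0,-1]
    - [-0.15,0,-0.186,0,-1]

```text
time: 5.5
eef_pos: [0.4507, 0.3234, 0.3111]
tcp_rot: [0.706, 0.709, 0.002, 0.001]
contact_force: [0.2, 0.7, 0.4]
opening: 0.003
finger_force: 0.0
```

```bash
python3 - <<'E'
from h import *
go(((.64,-.09,.36),90))
im,K,M=shot("wrist")
for nm,lo,hi,z in[("red",(0,180,60),(6,255,255),.166)]:
    for c,a,b,m in blobs(im,lo,hi,200):
        print(nm,c,a,b,onz(K,M,c,z).round(4),[(p.round().tolist(),onz(K,M,p,z)[:2].round(4).tolist()) for p in cv2.boxPoints(rect(m))])
E
```

```text
t 5.5 at [0.4507 0.3234 0.3111] yaw 90.26 F [0.2 0.7 0.4] op 0.003 q [ 0.44 -0.03  1.79  0.    1.37  0.43]
(0.64, -0.09, 0.36) 90 -> [-0.4142, 0.1876, -0.0489] turn 0.26
red [276.8, 183.8] 1361 [261, 160, 32, 47] [0.4485 0.3377 0.166 ] [([261.0, 160.0], [0.4355, 0.3576]), ([292.0, 160.0], [0.4609, 0.3577]), ([292.0, 206.0], [0.4615, 0.3184]), ([261.0, 206.0], [0.435, 0.3183])]
```

The handle is now fully off, with its tip edge at y≈0.318. I'll measure the post next.

Call:
send_rows:
  steps:
    - [-0.04,0.018,-0.01,0,-1]
    - [-0.08,0.036,-0.02,0,-1]
    - [-0.12,0.054,-0.03,0,-1]
    - [-0.16,0.072,-0.03,0,-1]
    - [-0.2,0.09,-0.03,0,-1]
    - [-0.24,0.11,-0.03,0,-1]
    - [-0.28,0.13,-0.03,0,-1]
    - [-0.32,0.15,-0.03,0,-1]
    - [-0.36,0.17,-0.03,0,-1]
    - [-0.394,0.188,-0.03,0,-1]
    - [-0.394,0.188,-0.03,0,-1]
    - [-0.394,0.188,-0.03,0,-1]

```text
time: 6.75
eef_pos: [0.638, -0.073, 0.3356]
tcp_rot: [0.708, 0.707, -0.001, -0.002]
contact_force: [-0.6, 0.4, -0.1]
opening: -0.002
finger_force: 0.0
```

```bash
python3 - <<'E'
from h import *
go(((.64,-.09,.36),90))
im,K,M=shot("wrist"); np.save("w4.npy",im); np.save("w4M.npy",M); save("w4",im,(200,20,400,320),2)
im,K,M=shot("wrist");np.save("w4b.npy",im); np.save("w4Mb.npy",M)
E
```

```text
t 6.75 at [ 0.638  -0.073   0.3356] yaw 89.93 F [-0.6  0.4 -0.1] op -0.002 q [-0.27  0.16  1.55 -0.    1.43 -0.27]
(0.64, -0.09, 0.36) 90 -> [-0.017, 0.0019, -0.0244] turn -0.07
```

View pics/w4.png

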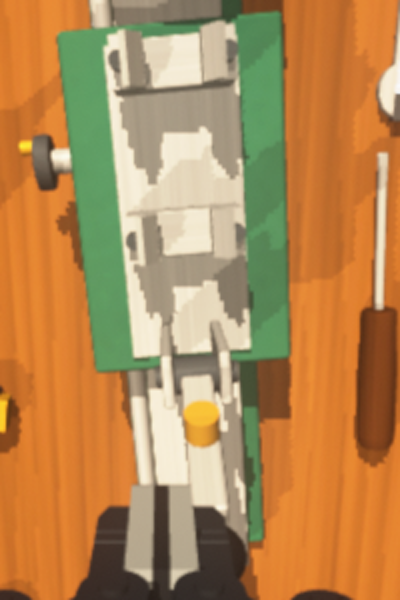

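The crop shows both blocks, at rows of about 60 and 230. I'll enlarge it to read the slot edges and fit the green carriage edges.

```bash
python3 - <<'E'
from h import *
im=np.load("w4b.npy");M=np.load("w4Mb.npy");K=np.array(ctrl.calibration("wrist")["intrinsics"])
big=cv2.resize(im[25:150,240:350],None,fx=4.8,fy=4.8,interpolation=cv2.INTER_CUBIC)
for i in range(0,125,25): cv2.putText(big,str(25+i),(0,int(i*4.8)+8),0,.4,(255,0,0));
for i in range(0,110,20): cv2.putText(big,str(240+i),(int(i*4.8),596),0,.4,(255,0,0)); cv2.line(big,(int(i*4.8),575),(int(i*4.8),584),(255,0,0),1)
save("w4z",big)
h=cv2.cvtColor(im,cv2.COLOR_RGB2HSV); g=cv2.inRange(h,np.array((60,80,30)),np.array((85,255,255)))
L=[];Rr=[]
for r in range(45,190,3):
    c=np.where(g[r,225:350]>0)[0]+225
    if len(c): L.append((c.min(),r)); Rr.append((c.max()+1,r))
for z in(.06,.07,.08):
  for n,P in(("L",L),("R",Rr)):
    W=np.array([onz(K,M,p,z)[:2] for p in P]); k=np.polyfit(W[:,1],W[:,0],1); res=W[:,0]-np.polyval(k,W[:,1]); o=abs(res)<.003; k=np.polyfit(W[o,1],W[o,0],1); print(z,n,np.degrees(k[0]).round(2),"x@y=-.03",np.polyval(k,-.03).round(4))
E
```

```text
0.06 L -5.24 x@y=-.03 0.5916
0.06 R -3.03 x@y=-.03 0.7076
0.07 L -5.24 x@y=-.03 0.5928
0.07 R -3.25 x@y=-.03 0.7063
0.08 L -5.24 x@y=-.03 0.5941
0.08 R -3.35 x@y=-.03 0.7048
```

View pics/w4z.png

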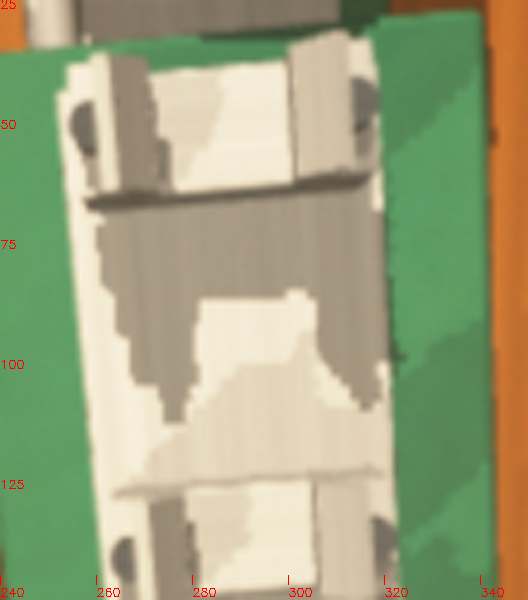

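The slot floor (z=0.095) has its centre at pixel (286.9,51.0) in the front block and (291.7,129.2) in the rear block. The gap ends are at (288.3,64.4) and (291.3,125.6).

```bash
python3 - <<'E'
from h import *
K=np.array(ctrl.calibration("wrist")["intrinsics"])
M=np.load("w4Mb.npy")
P=[onz(K,M,p,.095) for p in((286.9,51),(291.7,129.2),(288.3,64.4),(291.25,125.6))]
for p in P: print(p.round(4))
print("yaw",np.degrees(np.arctan2(P[0][1]-P[1][1],P[0][0]-P[1][0])),"gap",np.linalg.norm(P[2]-P[3]),"seat",(P[2]+P[3])/2)
M1=np.load("w4M.npy"); print(M[:3,3],M1[:3,3])
u=np.array([-np.sin(np.radians(4.3)),np.cos(np.radians(4.3)),0]); s=(P[2]+P[3])/2; s[2]=.107
print("hinge",s-.11*u+[0,0,.026],"knob",s-.11*u-.101*np.sin(.43)*u+[0,0,.026+.101*np.cos(.43)])
im,K2,M2=shot("top")
# knob via w2 image and top
w2=(375,303)
go(((.43,-.375,.30),24))
E
```

```text
[0.6441 0.0555 0.095 ]
[ 0.6497 -0.0208  0.095 ]
[0.6456 0.0431 0.095 ]
[ 0.6491 -0.017   0.095 ]
yaw 94.19230189406157 gap 0.06025882815261972 seat [0.64735296 0.01303562 0.095     ]
[0.63868478 0.00852428 0.4710842 ] [0.63902257 0.00750359 0.4705678 ]
hinge [ 0.65560062 -0.09665475  0.133     ] knob [ 0.65875752 -0.13864018  0.22480554]
t 6.9 at [ 0.638  -0.071   0.3371] yaw 90.11 F [ 0.  -0.8 -1.2] op 0.001 q [-0.27  0.16  1.55 -0.    1.43 -0.27]
(0.43, -0.375, 0.3) 24 -> [-0.3036, -0.2085, 0.0372] turn 66.11
```

Call:
send_rows:
  steps:
    - [-0.033,-0.022,0,8,1]
    - [-0.066,-0.044,0,16,1]
    - [-0.1,-0.066,0.005,24,1]
    - [-0.134,-0.09,0.01,32,1]
    - [-0.167,-0.112,0.03,40,1]
    - [-0.2,-0.135,0.05,48,1]
    - [-0.235,-0.16,0.07,56,1]
    - [-0.27,-0.185,0.09,64,1]
    - [-0.304,-0.208,0.11,66,1]
    - [-0.304,-0.208,0.11,66,1]
    - [-0.304,-0.208,0.11,66,1]
    - [-0.304,-0.208,0.11,66,1]

```text
time: 8.1
eef_pos: [0.4318, -0.3752, 0.2286]
tcp_rot: [0.978, 0.209, 0.001, 0.001]
contact_force: [-0.3, -0.6, 1.0]
opening: 1.002
finger_force: 0.0
```

```bash
python3 - <<'E'
from h import *
im,K,M=shot("wrist")
for c,a,b,m in blobs(im,(100,120,80),(125,255,255),200): print(c,a,b,onz(K,M,c,.024).round(4),rect(m)); B=c
h=cv2.cvtColor(im,cv2.COLOR_RGB2HSV)
w=(h[...,1]<60)&(h[...,2]>150)
x0=int(B[0]); xs=[];
for r in range(int(B[1])-70,int(B[1])+75,3):
    c=np.where(w[r,x0-30:x0+30])[0]
    if 12<len(c)<60: xs.append((r,x0-30+c.min(),x0-30+c.max()+1))
xs=np.array(xs); print(xs[::3].tolist())
k=np.polyfit(xs[:,0],xs[:,1:].mean(1),1)
a=onz(K,M,(np.polyval(k,B[1]-60),B[1]-60),.024);b=onz(K,M,(np.polyval(k,B[1]+50),B[1]+50),.024)
yaw=np.degrees(np.arctan2(*(a-b)[[1,0]])); print("yaw",yaw)
p=onz(K,M,B,.024); go(((p[0],p[1],.012),yaw),((p[0],p[1],.06),yaw))
# knob
T=np.eye(4);T[:3,:3]=R.from_quat([.708,.706,0,0]).as_matrix();T[:3,3]=[.5703,-.0516,.361];M2=T@ctrl.calibration("wrist")["tool_from_camera"]
c=ctrl.calibration("top");Mt=np.linalg.inv(c["extrinsics"]);Kt=np.array(c["intrinsics"])
print(onz(K,M2,(375,303),.2248),onz(Kt,Mt,(356.7,156.7),.2248),cross(ray(K,M2,(375,303)),ray(Kt,Mt,(356.7,156.7))))
E
```

```text
[279.3, 174.3] 896 [268, 156, 24, 38] [ 0.4398 -0.37    0.024 ] ((279.5, 174.5), (37.0, 23.0), 90.0)
[[104, 264, 298], [116, 269, 293], [125, 269, 292], [134, 269, 292], [143, 269, 292], [152, 269, 292], [197, 268, 290], [206, 268, 289], [215, 268, 289], [224, 268, 289], [233, 267, 288], [242, 268, 288]]
yaw 22.537521688138153
t 8.15 at [ 0.432  -0.3752  0.2288] yaw 24.18 F [0.6 0.3 0.3] op 0.998 q [-0.89  0.07  1.85  0.    1.23  0.26]
(np.float64(0.4398499961723761), np.float64(-0.37000790794670824), 0.012) 22.537521688138153 -> [0.0091, -0.002, 0.2168] turn 1.65
(np.float64(0.4398499961723761), np.float64(-0.37000790794670824), 0.06) 22.537521688138153 -> [0.0091, -0.0019, 0.1688] turn 1.65
[ 0.65548261 -0.14725994  0.2248    ] [ 0.65859702 -0.15233847  0.2248    ] (array([ 0.65965527, -0.15402394,  0.2141627 ]), np.float64(0.001631583717098672))
```

```bash
python3 - <<'E'
from h import *
K=np.array(ctrl.calibration("wrist")["intrinsics"])
T=np.eye(4);T[:3,:3]=R.from_quat([.708,.706,0,0]).as_matrix();T[:3,3]=[.5703,-.0516,.361];M2=T@ctrl.calibration("wrist")["tool_from_camera"]
print("w2 gap ends",onz(K,M2,(350,87),.107),onz(K,M2,(350,143),.107), "pad",onz(K,M2,(368,241),.17))
M=np.load("w4Mb.npy"); print("w4 pad",onz(K,M,(301,225),.17),"bracket bottom",onz(K,M,(297,209),.145))
a=cv2.cvtColor(cv2.imread("pics/w2.png"),cv2.COLOR_BGR2RGB)
# zoomed: post from w2 beside top view
t=cv2.cvtColor(cv2.imread("pics/top0.png"),cv2.COLOR_BGR2RGB)
A=cv2.resize(a[40:320,290:400],(233,594),interpolation=cv2.INTER_CUBIC); B=cv2.resize(t[140:195,275:375],(560,308),interpolation=cv2.INTER_CUBIC)
o=np.zeros((600,800,3),np.uint8); o[:594,:233]=A; o[:308,238:798]=B; save("cmp",o)
E
```

```text
w2 gap ends [0.64406157 0.04156065 0.107     ] [ 0.6476104  -0.01735912  0.107     ] pad [ 0.65950732 -0.10939101  0.17      ]
w4 pad [ 0.6570659  -0.10221888  0.17      ] bracket bottom [ 0.65428749 -0.09443772  0.145     ]
```

View pics/cmp.png

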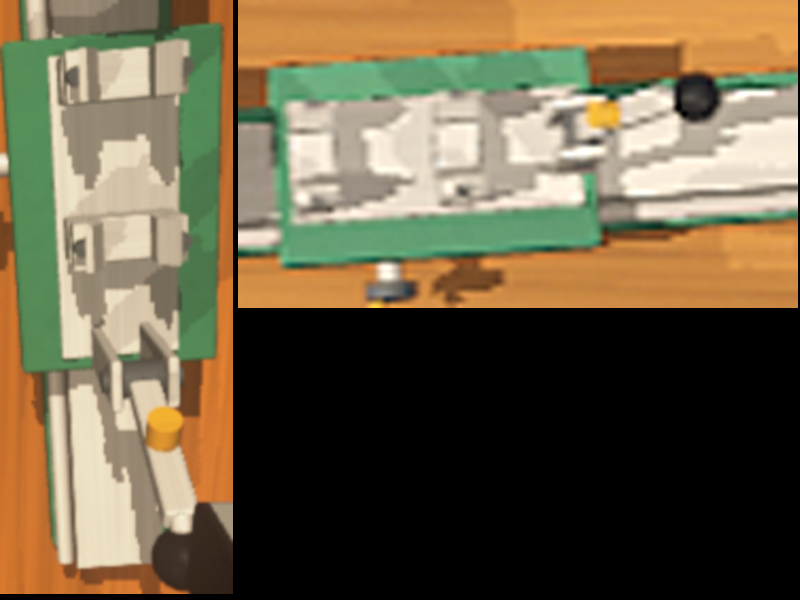

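Both views confirm the seat at about (0.647, 0.013) with slot yaw about 94.2°, and put the knob at about (0.659,-0.150,0.22). Next I'll grasp the borer.

Call:
send_rows:
  steps:
    - [0.009,-0.002,0.04,1.6,1]
    - [0.009,-0.002,0.08,1.6,1]
    - [0.009,-0.002,0.12,1.6,1]
    - [0.009,-0.002,0.16,1.6,1]
    - [0.009,-0.002,0.19,1.6,1]
    - [0.009,-0.002,0.205,1.6,1]
    - [0.009,-0.002,0.214,1.6,1]
    - [0.009,-0.002,0.214,1.6,1]

```text
time: 8.95
eef_pos: [0.4388, -0.3704, 0.0135]
tcp_rot: [0.981, 0.195, 0.0, -0.0]
contact_force: [-0.1, 0.8, 1.0]
opening: 1.003
finger_force: 0.0
```

Call:
send_rows:
  squeeze: 70
  steps:
    - [0,0,0,0,-1]
    - [0,0,0,0,-1]
    - [0,0,0,0,-1]
    - [0,0,0,0,-1]
    - [0,0,0,0,-1]
    - [0,0,0,0,-1]
    - [0,0,0,0,-1]

```text
time: 9.65
eef_pos: [0.4387, -0.3715, 0.0145]
tcp_rot: [0.981, 0.195, 0.0, 0.001]
contact_force: [-0.6, -0.4, 5.2]
opening: 0.265
finger_force: 72.9
```

```bash
python3 - <<'E'
from h import *
go(((.6474,.0130,.20),94.2))
E
```

```text
t 9.65 at [ 0.4387 -0.3715  0.0145] yaw 22.44 F [-0.6 -0.4  5.2] op 0.265 q [-0.88  0.36  1.95 -0.    0.83  0.3 ]
(0.6474, 0.013, 0.2) 94.2 -> [0.3398, -0.2754, -0.1859] turn -71.76
```

Call:
send_rows:
  steps:
    - [0,0,-0.015,0,-1]
    - [0,0,-0.05,0,-1]
    - [0,0,-0.1,0,-1]
    - [0.01,-0.008,-0.15,-6,-1]
    - [0.04,-0.03,-0.19,-14,-1]
    - [0.07,-0.055,-0.22,-22,-1]
    - [0.105,-0.085,-0.235,-30,-1]
    - [0.14,-0.115,-0.235,-37,-1]
    - [0.175,-0.145,-0.235,-44,-1]
    - [0.21,-0.175,-0.235,-51,-1]
    - [0.245,-0.2,-0.235,-58,-1]
    - [0.27,-0.22,-0.235,-65,-1]

```text
time: 10.85
eef_pos: [0.603, -0.0612, 0.2463]
tcp_rot: [0.72, 0.694, -0.001, -0.002]
contact_force: [0.4, -1.1, -5.8]
opening: 0.263
finger_force: 71.4
```

```bash
python3 - <<'E'
from h import *
go(((.6475,.0114,.20),94.2))
E
```

```text
t 10.85 at [ 0.603  -0.0612  0.2463] yaw 87.83 F [ 0.4 -1.1 -5.8] op 0.263 q [-0.27  0.13  1.74  0.    1.27 -0.23]
(0.6475, 0.0114, 0.2) 94.2 -> [0.0742, 0.0419, 0.0462] turn -6.37
```

Call:
send_rows:
  steps:
    - [0.025,0.014,0,-3,-1]
    - [0.05,0.028,0.015,-6,-1]
    - [0.074,0.042,0.03,-6.4,-1]
    - [0.074,0.042,0.046,-6.4,-1]
    - [0.074,0.042,0.046,-6.4,-1]
    - [0.074,0.042,0.046,-6.4,-1]
    - [0.074,0.042,0.046,-6.4,-1]
    - [0.074,0.042,0.046,-6.4,-1]

```text
time: 11.65
eef_pos: [0.6493, 0.0068, 0.2039]
tcp_rot: [0.683, 0.73, 0.001, 0.001]
contact_force: [0.3, -0.6, -6.0]
opening: 0.261
finger_force: 71.4
```

```bash
python3 - <<'E'
from h import *
go(((.6475,.0114,.135),94.2),((.6475,.0114,.1095),94.2))
im,K,M=shot("wrist"); save("w5",im,(130,60,430,420),1.6)
E
```

```text
t 11.65 at [0.6493 0.0068 0.2039] yaw 93.77 F [ 0.3 -0.6 -6. ] op 0.261 q [-0.15  0.26  1.68 -0.    1.2  -0.21]
(0.6475, 0.0114, 0.135) 94.2 -> [0.0047, -0.0017, 0.0689] turn -0.43
(0.6475, 0.0114, 0.1095) 94.2 -> [0.0047, -0.0017, 0.0944] turn -0.43
```

View pics/w5.png

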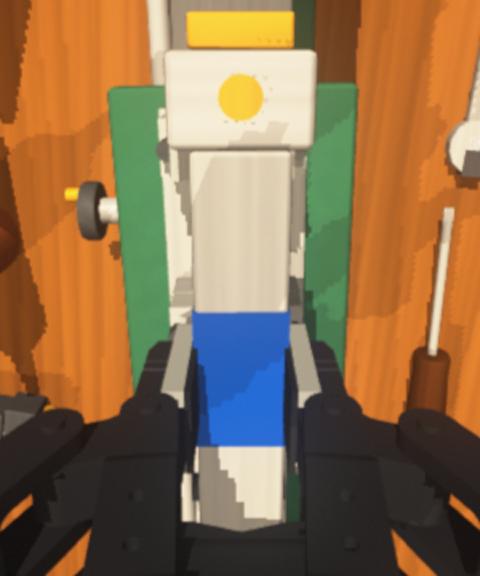

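The tool is held straight, with the blue band between the pads at rows of about 255–338. I'll lower it to just above the mouth and refine numerically.

Call:
send_rows:
  steps:
    - [0.004,-0.002,0.02,-0.4,-1]
    - [0.004,-0.002,0.04,-0.4,-1]
    - [0.004,-0.002,0.055,-0.4,-1]
    - [0.004,-0.002,0.055,-0.4,-1]
    - [0.004,-0.002,0.055,-0.4,-1]

```text
time: 12.2
eef_pos: [0.6469, 0.0113, 0.1477]
tcp_rot: [0.681, 0.733, 0.0, 0.0]
contact_force: [-0.6, -0.5, -5.5]
opening: 0.262
finger_force: 71.4
```

```bash
python3 - <<'E'
from h import *
im,K,M=shot("wrist"); s=ctrl.get_state()
b=max(blobs(im,(100,120,40),(125,255,255),200),key=lambda b:b[1]); print(b[:3])
x,y,w,h=b[2]; z=s["eef_pos"][2]+.0095
e=[onz(K,M,(b[0][0],r),z) for r in(y,y+h)]; r=R.from_quat(s["tcp_rot"]).as_matrix()
print([ (r.T@(p-s["eef_pos"])).round(4) for p in e], "mid",(e[0]+e[1])/2)
# shank axis yaw from columns
g=cv2.cvtColor(im,cv2.COLOR_RGB2HSV); m=b[3]; pts=[]
for rr in range(y+3,y+h-3,4):
    c=np.where(m[rr])[0]; pts.append(onz(K,M,((c.min()+c.max()+1)/2,rr),z))
pts=np.array(pts); k=np.polyfit(pts[:,1],pts[:,0],1); print("band yaw",90-np.degrees(np.arctan(k[0])), pts.mean(0))
go(((.6475,.0114,.1095),94.2))
E
```

```text
([533.6, 329.2], 8833, [488, 230, 72, 190])
[array([ 0.0327,  0.0981, -0.0093]), array([-0.064 ,  0.1203, -0.0092])] mid [0.75756101 0.00375397 0.1581307 ]
band yaw 105.379312399766 [0.75727227 0.00813278 0.1581307 ]
t 12.25 at [0.6475 0.0113 0.1486] yaw 94.23 F [-0.2  0.1 -4.8] op 0.26 q [-0.14  0.31  1.72  0.    1.11 -0.21]
(0.6475, 0.0114, 0.1095) 94.2 -> [0.0001, -0.0001, 0.0391] turn 0.03
```

```bash
cat > band.py <<'E'
from h import *
def band(dz=.0095):
    im,K,M=shot("wrist"); s=ctrl.get_state(); im=im.copy(); im[:,:200]=0; im[:,370:]=0
    b=max(blobs(im,(100,120,40),(125,255,255),100),key=lambda b:b[1]); x,y,w,h=b[2]; z=s["eef_pos"][2]+dz; print(b[:3])
    m=b[3]; rows=np.where(m.sum(1)>.5*m.sum(1).max())[0]; cx=b[0][0]
    e=[onz(K,M,(cx,r),z) for r in(rows.min(),rows.max()+1)]; r=R.from_quat(s["tcp_rot"]).as_matrix()
    print("edges tool",[(r.T@(p-s["eef_pos"])).round(4).tolist() for p in e],"mid world",((e[0]+e[1])/2).round(4),"len",np.linalg.norm(e[0]-e[1]).round(4))
E
python3 -c "
from band import *
band(); go(((.6475,.0114,.1095),94.2))"
```

```text
([280.4, 296.1], 4681, [250, 255, 61, 84])
edges tool [[0.0214, 0.0002, -0.0095], [-0.0183, 0.0002, -0.0095]] mid world [0.6478 0.0129 0.1586] len 0.0397
t 12.3 at [0.6478 0.0113 0.1491] yaw 94.23 F [ 0.4  0.  -5.2] op 0.262 q [-0.14  0.31  1.72 -0.    1.11 -0.21]
(0.6475, 0.0114, 0.1095) 94.2 -> [0.0001, -0.0004, 0.0396] turn 0.03
```

Call:
send_rows:
  steps:
    - [0,0,0.01,0,-1]
    - [0,0,0.018,0,-1]
    - [0,0,0.024,0,-1]
    - [0,0,0.028,0,-1]
    - [0,0,0.028,0,-1]
    - [0,0,0.028,0,-1]

```text
time: 12.9
eef_pos: [0.6468, 0.0116, 0.1193]
tcp_rot: [0.68, 0.733, -0.0, -0.0]
contact_force: [0.2, -0.8, -4.9]
opening: 0.264
finger_force: 71.6
```

```bash
python3 -c "
from band import *
go(((.6475,.0114,.1095),94.2))"
```

```text
t 12.9 at [0.6468 0.0116 0.1193] yaw 94.24 F [ 0.2 -0.8 -4.9] op 0.264 q [-0.14  0.34  1.74 -0.    1.06 -0.21]
(0.6475, 0.0114, 0.1095) 94.2 -> [-0.0002, 0.0007, 0.0098] turn 0.04
```

Call:
send_rows:
  steps:
    - [0,0,0.004,0,-1]
    - [0,0,0.007,0,-1]
    - [0,0,0.009,0,-1]
    - [0,0,0.01,0,-1]
    - [0,0,0.01,0,-1]
    - [0,0,0.01,0,-1]

```text
time: 13.5
eef_pos: [0.6468, 0.0116, 0.1096]
tcp_rot: [0.68, 0.733, 0.0, 0.0]
contact_force: [0.3, 0.3, -4.1]
opening: 0.263
finger_force: 71.7
```

```bash
python3 -c "
from band import *
band(); go(((.6475,.0114,.1095),94.2))"
```

```text
([280.4, 296.1], 4701, [250, 255, 61, 85])
edges tool [[0.0211, 0.0004, -0.0095], [-0.0187, 0.0004, -0.0095]] mid world [0.6472 0.0128 0.1191] len 0.0398
t 13.55 at [0.6468 0.0116 0.1096] yaw 94.24 F [-0.6 -0.5 -4.8] op 0.264 q [-0.14  0.35  1.74  0.    1.05 -0.21]
(0.6475, 0.0114, 0.1095) 94.2 -> [-0.0002, 0.0006, 0.0001] turn 0.04
```

Call:
send_rows:
  steps:
    - [0,0,0.001,0,-1]
    - [0,0,0.002,0,-1]
    - [0,0,0.002,0,-1]
    - [0,0,0.002,0,-1]

```text
time: 13.95
eef_pos: [0.6469, 0.0116, 0.1095]
tcp_rot: [0.68, 0.733, -0.0, 0.0]
contact_force: [-5.4, 0.4, 5.1]
opening: 0.261
finger_force: 73.0
```

Contact shows it is seated on the slot floor, so I'll release it and rise.

Call:
send_rows:
  steps:
    - [0,0,0,0,-0.3]
    - [0,0,0,0,0.1]
    - [0,0,0,0,0.2]
    - [0,0,0,0,0.2]
    - [0,0,-0.01,0,0.2]
    - [0,0,-0.03,0,0.2]
    - [0,0,-0.06,0,0.2]
    - [0,0,-0.1,0,0.2]
    - [0,0,-0.15,0,0.2]
    - [0,0,-0.18,0,0.2]
    - [0,0,-0.18,0,0.2]
    - [0,0,-0.18,0,0.2]

```text
time: 15.15
eef_pos: [0.6471, 0.0116, 0.289]
tcp_rot: [0.68, 0.733, 0.001, 0.001]
contact_force: [-0.3, -0.4, -0.7]
opening: 0.601
finger_force: 0.0
```

```bash
python3 -c "
from band import *
s=ctrl.get_state(); band(.119-s['eef_pos'][2]); go(((.661,-.215,.30),94.2),((.661,-.215,.205),94.2))"
```

```text
([279.9, 189.9], 1095, [267, 170, 27, 41])
edges tool [[0.0201, 0.0014, 0.17], [-0.0189, 0.0013, 0.17]] mid world [0.6474 0.0124 0.1168] len 0.039
t 15.2 at [0.6463 0.0117 0.2868] yaw 94.24 F [ 0.8 -1.  -0.3] op 0.604 q [-0.14  0.19  1.6  -0.    1.35 -0.21]
(0.661, -0.215, 0.3) 94.2 -> [-0.2271, -0.0021, -0.0132] turn 0.04
(0.661, -0.215, 0.205) 94.2 -> [-0.2271, -0.002, 0.0818] turn 0.04
```

Call:
send_rows:
  steps:
    - [-0.02,0,-0.02,0,-1]
    - [-0.06,0,-0.02,0,-1]
    - [-0.1,0,-0.02,0,-1]
    - [-0.14,-0.002,-0.02,0,-1]
    - [-0.18,-0.002,-0.02,0,-1]
    - [-0.227,-0.002,0,0,-1]
    - [-0.227,-0.002,0.03,0,-1]
    - [-0.227,-0.002,0.06,0,-1]
    - [-0.227,-0.002,0.082,0,-1]
    - [-0.227,-0.002,0.082,0,-1]
    - [-0.227,-0.002,0.082,0,-1]

```text
time: 16.3
eef_pos: [0.6608, -0.2146, 0.2035]
tcp_rot: [0.68, 0.733, -0.001, -0.002]
contact_force: [1.2, -0.4, 0.9]
opening: 0.001
finger_force: 0.0
```

Call:
send_rows:
  steps:
    - [0.02,0,0,0,-1]
    - [0.04,0,0,0,-1]
    - [0.055,0,0,0,-1]
    - [0.07,0,0,0,-1]
    - [0.085,0,0,0,-1]
    - [0.1,0,0,0,-1]
    - [0.115,0,0,0,-1]

```text
time: 17.0
eef_pos: [0.6546, -0.0999, 0.2096]
tcp_rot: [0.68, 0.733, 0.001, 0.004]
contact_force: [0.8, -3.5, 2.1]
opening: 0.0
finger_force: 1.8
```

Force shows the knob is being pushed, so I'll continue past the over-centre point.

Call:
send_rows:
  steps:
    - [0.015,0,0,0,-1]
    - [0.03,0,0,0,-1]
    - [0.045,0,0,0,-1]
    - [0.055,0,0,0,-1]
    - [0.055,0,0,0,-1]
    - [0.055,0,0,0,-1]

```text
time: 17.6
eef_pos: [0.6489, -0.0449, 0.2053]
tcp_rot: [0.68, 0.733, -0.0, -0.0]
contact_force: [0.7, 0.3, -0.0]
opening: -0.001
finger_force: 0.0
```

Call:
send_rows:
  steps:
    - [-0.01,0,-0.03,0,-1]
    - [-0.03,0,-0.08,0,-1]
    - [-0.07,0,-0.13,0,-1]
    - [-0.11,0,-0.13,0,-1]
    - [-0.13,0,-0.13,0,-1]
    - [-0.13,0,-0.13,0,-1]
    - [-0.13,0,-0.13,0,-1]

```text
time: 18.3
eef_pos: [0.6582, -0.1757, 0.3347]
tcp_rot: [0.681, 0.732, 0.0, -0.001]
contact_force: [-0.3, 0.9, 0.5]
opening: -0.003
finger_force: 0.0
```

```bash
python3 - <<'E'
from band import *
s=ctrl.get_state(); go(((.64,0.0,.34),92),((.45,.36,.34),90))
im,K,M=shot("wrist"); save("w6",im)
b=blobs(im,(100,120,40),(125,255,255),60); print([q[:3] for q in b])
h=cv2.cvtColor(im,cv2.COLOR_RGB2HSV); P=np.array([.6474-.073*(-.009),.0130-.009,.151])
# project expected closed knob
def proj(P): q=np.linalg.inv(M)@np.r_[P,1]; q=K@(q[:3]*[1,-1,-1]); return q[:2]/q[2]
u=np.array([-.073,.997,0]); H=np.array([.6556,-.0967,.133])
for a in(0.12,1.0,2.0):
    k=H+.101*(np.cos(a)*u+np.sin(a)*np.array([0,0,1])); print(a,proj(k).round(1))
dark=[q[:3] for q in blobs(im,(0,0,0),(180,255,45),60) if q[2][1]<300]; print(dark)
E
```

```text
t 18.3 at [ 0.6582 -0.1757  0.3347] yaw 94.14 F [-0.3  0.9  0.5] op -0.003 q [-0.41  0.25  1.45  0.    1.44 -0.48]
(0.64, 0.0, 0.34) 92 -> [0.1766, -0.0055, -0.0051] turn 2.14
(0.45, 0.36, 0.34) 90 -> [0.5494, -0.169, -0.0045] turn 4.14
[([497.0, 152.4], 26471, [417, 22, 143, 256])]
0.12 [283.8 -27.6]
1.0 [284.6  14.6]
2.0 [284.3 164.2]
[]
```

Call:
send_rows:
  steps:
    - [0.04,0,-0.005,0,-1]
    - [0.08,0,-0.005,0,-1]
    - [0.12,0,-0.005,0,-1]
    - [0.16,0,-0.005,0,-1]
    - [0.18,0,-0.005,0,-1]
    - [0.18,0,-0.005,0,-1]
    - [0.18,0,-0.005,0,-1]

```text
time: 19.05
eef_pos: [0.6449, 0.0058, 0.3401]
tcp_rot: [0.68, 0.734, -0.0, -0.0]
contact_force: [0.1, -0.4, -0.3]
opening: -0.002
finger_force: 0.0
```

```bash
python3 - <<'E'
from band import *
s=ctrl.get_state(); go(((.45,.27,.34),90),((.45,.27,.135),90))
im,K,M=shot("wrist")
def proj(P): q=np.linalg.inv(M)@np.r_[P,1]; q=K@(q[:3]*[1,-1,-1]); return q[:2]/q[2]
u=np.array([-.073,.997,0]); H=np.array([.6556,-.0967,.133])
for a in(0.0,0.12,.3,1.0,2.0):
    k=H+.101*(np.cos(a)*u+np.sin(a)*np.array([0,0,1])); print(a,proj(k).round(1))
print("expect mid",proj([.6474,.013,.119]),"front/rear band",proj([.6459,.033,.119]),proj([.6489,-.007,.119]))
h=cv2.cvtColor(im,cv2.COLOR_RGB2HSV)
print([q[:3] for q in blobs(im,(100,120,40),(125,255,255),20) if 220<q[0][0]<340])
print([q[:3] for q in blobs(im,(0,0,0),(180,255,60),60) if 200<q[0][0]<360 and q[2][1]<300])
print([q[:3] for q in blobs(im,(18,170,150),(32,255,255),10) if 200<q[0][0]<360])
E
```

```text
t 19.05 at [0.6449 0.0058 0.3401] yaw 94.38 F [ 0.1 -0.4 -0.3] op -0.002 q [-0.15  0.16  1.54 -0.    1.44 -0.22]
(0.45, 0.27, 0.34) 90 -> [0.2783, -0.1741, 0.0001] turn 4.38
(0.45, 0.27, 0.135) 90 -> [0.2784, -0.174, 0.2051] turn 4.38
0.0 [283.3 185.1]
0.12 [283.3 188.7]
0.3 [283.5 197.2]
1.0 [283.7 263.8]
2.0 [283.1 364.6]
expect mid [283.0515444  173.56374617] front/rear band [283.12692769 154.4655222 ] [282.97871693 192.0144545 ]
[([283.1, 168.6], 648, [272, 155, 23, 31])]
[([286.0, 196.7], 299, [270, 182, 26, 27]), ([280.3, 297.1], 84, [278, 288, 6, 17]), ([280.5, 376.5], 35558, [14, 298, 536, 122])]
[([283.0, 86.0], 161, [272, 83, 23, 7]), ([282.9, 101.4], 56, [279, 97, 9, 9]), ([210.8, 154.4], 36, [208, 152, 7, 6])]
```

```bash
python3 - <<'E'
from h import *
im,K,M=shot("wrist"); 
kb=[q for q in blobs(im,(0,0,0),(180,255,75),60) if 200<q[0][0]<360 and q[2][1]<230]; print([q[:3] for q in kb])
sd,K2,M2=shot("side"); np.save("sd.npy",sd)
def proj(P,K,M): q=np.linalg.inv(M)@np.r_[P,1]; q=K@(q[:3]*[1,-1,-1]); return q[:2]/q[2]
u=np.array([-.073,.997,0])
for H in([.6556,-.0967,.133],[.6556,-.104,.133]):
  for a in(0.0,.12,.3,.6): print(H[1],a,proj(H+.101*(np.cos(a)*u+np.sin(a)*np.array([0,0,1])),K2,M2).round(1),proj(H+.101*(np.cos(a)*u+np.sin(a)*np.array([0,0,1])),K,M).round(1))
print("band mid side",proj([.6474,.013,.119],K2,M2))
print("sideblue",[q[:3] for q in blobs(sd,(100,120,40),(125,255,255),5)])
print("sidedark",[q[:3] for q in blobs(sd,(0,0,0),(180,255,50),12) if 200<q[0][0]<340 and 150<q[0][1]<260])
E
```

```text
[([282.3, 194.3], 602, [269, 181, 28, 28])]
-0.0967 0.0 [275.2 196.6] [283.2 184.2]
-0.0967 0.12 [275.2 193.4] [283.3 187.7]
-0.0967 0.3 [275.8 188.2] [283.4 196.2]
-0.0967 0.6 [278.2 179.4] [283.5 218.9]
-0.104 0.0 [276.6 195.9] [282.6 191.1]
-0.104 0.12 [276.7 192.6] [282.7 194.9]
-0.104 0.3 [277.3 187.5] [282.8 203.6]
-0.104 0.6 [279.6 178.7] [282.9 226.6]
band mid side [273.61110924 201.36207668]
sideblue [([374.0, 4.7], 495, [351, 0, 48, 12]), ([490.9, 82.1], 1270, [470, 65, 46, 37]), ([479.7, 149.8], 787, [467, 133, 31, 37]), ([249.4, 185.1], 1877, [214, 163, 73, 46]), ([275.8, 203.2], 74, [269, 199, 12, 10])]
sidedark [([276.7, 189.3], 49, [273, 186, 8, 8]), ([289.5, 229.8], 290, [262, 210, 49, 36]), ([310.6, 215.5], 18, [307, 213, 9, 7]), ([262.1, 223.8], 37, [258, 220, 10, 9]), ([284.4, 253.2], 175, [274, 244, 23, 17])]
```

```bash
python3 - <<'E'
from h import *
sd=np.load("sd.npy"); print(cv2.cvtColor(sd,cv2.COLOR_RGB2GRAY)[178:208,266:290])
c=ctrl.calibration("side");K2=np.array(c["intrinsics"]);M2=np.linalg.inv(c["extrinsics"])
im,K,M=shot("wrist")
for p in((276.8,189.5),(276.8,190.5)): print(cross(ray(K,M,(282.5,194.8)),ray(K2,M2,p)))
E
```

```text
[[ 67  65 101 121  62  50  46  45  42  48  42  45  45  42  43  46  45  43
   43  45  40  44  56  50]
 [ 84 101  69  61  50  45  44  41  45  42  39  45  41  46  45  44  46  41
   42  38  44  44  53  50]
 [ 67  56  51  46  49  39  45  45  42  46  44  46  43  44  43  38  44  42
   42  45  43  49  53  75]
 [ 43  46  46  43  42  41  40  43  46  46  41  43  44  45  43  41  42  46
   38  42  47  41  73 106]
 [ 44  45  46  45  49  44  43  44  45  42  43  44  43  44  48  42  47  45
   48  54  50  73  91 131]
 [ 48  45  45  44  45  46  45  44  42  45  42  43  41  41  41  43  48  50
   47  55  85 109 172 196]
 [ 45  45  44  47  48  41  47  44  48  44  45  42  47  41  45  50  44  47
   70 104 106 113 148 163]
 [ 48  46  43  46  45  44  39  44  44  41  33  32  35  44  46  45  73 103
  106 112 113 115 139 175]
 [ 43  45  46  47  45  45  46  33  27  23  26  17  23  27  67 102 107 110
  110 110 123 150 170 178]
 [ 48  42  47  47  43  42  41  31  22  25  26  29  27  23  64 113 108 124
  136 147 167 172 175 185]
 [ 51  46  45  45  44  45  42  31  22  35  40  28  25  23  37  97 157 184
  169 173 178 18
[... 1398 characters left out ...]
  152 161 165 162 127 105]
 [ 50  78 130 134  89  75  78  78  76  72  57  50  45  38  44  61  73 106
  153 164 167 151 109 106]
 [136 175 176 182 178 164 134  89  70  56  41  43  48  43  50  59  69 110
  152 162 163 143 108 105]
 [179 184 186 185 183 181 181 156  54  40  44  42  48  46  49  75 106 138
  174 163 163 144  98 128]
 [185 186 184 184 193 186 120 119 112  66  47  43  43  39  48  63 117 158
  160 167 175 155 116 140]
 [185 184 183 174 144 119 124 168 165  68  44  43  40  50  65  72 114 162
  164 166 165 145 117 112]]
(array([ 0.64736689, -0.00241936,  0.15742756]), np.float64(0.0018518527366940742))
(array([ 0.64771282, -0.00323005,  0.15334828]), np.float64(0.0011054919900729985))
```

The closed-knob reading (0.24 rad) and the open one (2.15 rad) are both about 0.13 higher than nominal, so this is a constant geometric offset. The clamp is closed on the shank. Now the isolator goes back on.

Call:
send_rows:
  steps:
    - [0.035,-0.022,0,2,-1]
    - [0.07,-0.044,0,4.4,-1]
    - [0.105,-0.066,0,4.4,-1]
    - [0.14,-0.088,0,4.4,-1]
    - [0.175,-0.11,0,4.4,-1]
    - [0.21,-0.132,0,4.4,-1]
    - [0.245,-0.154,0,4.4,-1]
    - [0.278,-0.174,0,4.4,-1]
    - [0.278,-0.174,0,4.4,-1]
    - [0.278,-0.174,0,4.4,-1]

```text
time: 20.25
eef_pos: [0.4513, 0.2687, 0.3406]
tcp_rot: [0.708, 0.706, 0.0, 0.0]
contact_force: [-0.4, 1.0, -0.1]
opening: -0.003
finger_force: 0.0
```

```bash
python3 -c "
from h import *
go(((.45,.27,.135),90),((.45,.375,.135),90))"
```

```text
t 20.25 at [0.4513 0.2687 0.3406] yaw 89.88 F [-0.4  1.  -0.1] op -0.003 q [ 0.34 -0.11  1.82 -0.    1.43  0.35]
(0.45, 0.27, 0.135) 90 -> [0.0014, -0.0014, 0.2056] turn -0.12
(0.45, 0.375, 0.135) 90 -> [0.1064, -0.0016, 0.2055] turn -0.12
```

Call:
send_rows:
  steps:
    - [0,0,0.04,0,-1]
    - [0,0,0.08,0,-1]
    - [0,0,0.12,0,-1]
    - [0,0,0.16,0,-1]
    - [0,0,0.19,0,-1]
    - [0,0,0.205,0,-1]
    - [0,0,0.205,0,-1]
    - [0,0,0.205,0,-1]

```text
time: 21.05
eef_pos: [0.4526, 0.2686, 0.1367]
tcp_rot: [0.708, 0.706, 0.001, 0.0]
contact_force: [1.3, 0.2, 0.6]
opening: -0.001
finger_force: 0.0
```

Call:
send_rows:
  steps:
    - [0.02,0,0,0,-1]
    - [0.035,0,0,0,-1]
    - [0.05,0,0,0,-1]
    - [0.065,0,0,0,-1]
    - [0.08,0,0,0,-1]
    - [0.095,0,0,0,-1]
    - [0.105,0,0,0,-1]
    - [0.105,0,0,0,-1]
    - [0.1,0,-0.04,0,-1]
    - [0.1,0,-0.09,0,-1]
    - [0.08,0,-0.14,0,-1]
    - [0.04,0,-0.18,0,-1]

```text
time: 22.25
eef_pos: [0.4514, 0.3173, 0.3118]
tcp_rot: [0.707, 0.707, 0.002, 0.0]
contact_force: [0.9, -0.2, 1.1]
opening: -0.0
finger_force: 0.0
```

```bash
python3 - <<'E'
from h import *
go(((.45,.27,.34),90))
im,K,M=shot("wrist")
for c,a,b,m in blobs(im,(0,180,60),(6,255,255),200): print(c,a,b,onz(K,M,c,.166).round(4),[onz(K,M,p,.166)[:2].round(4).tolist() for p in cv2.boxPoints(rect(m))])
E
```

```text
t 22.25 at [0.4514 0.3173 0.3118] yaw 90.03 F [ 0.9 -0.2  1.1] op -0.0 q [ 0.43 -0.04  1.8   0.    1.37  0.43]
(0.45, 0.27, 0.34) 90 -> [-0.0472, -0.0014, -0.0283] turn 0.03
[277.6, 96.4] 616 [262, 86, 34, 28] [0.45   0.4011 0.166 ] [[0.4381, 0.4086], [0.4635, 0.4087], [0.4637, 0.3887], [0.4377, 0.3887]]
```

```bash
python3 - <<'E'
from h import *
im,K,M=shot("side")
print([q[:3] for q in blobs(im,(0,0,0),(180,255,50),12) if 265<q[0][0]<290 and 180<q[0][1]<200],[q[:3] for q in blobs(im,(100,120,40),(125,255,255),5) if 265<q[0][0]<290])
print(ctrl.get_state()["dq"].round(3)); print(ctrl.sign_off())
E
```

```text
[([276.6, 189.2], 48, [273, 186, 8, 8])] [([269.8, 179.6], 625, [252, 163, 35, 37]), ([275.8, 203.2], 76, [269, 199, 12, 11])]
[ 0.029  0.066  0.065  0.039 -0.056  0.033]
the job is handed in; nothing more can be done
None
```

I handed the job in: the isolator went off, the blue-banded boring tool was seated and clamped with its band about 1 mm from centre as measured, and the isolator went back on, finishing at about 22 s; clamp closure is inferred from camera measurements of the knob.

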